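# Pack the repair tote and push it up its stand until it drops behind the lip

## Task

Pack the slim wooden repair tote while it stands flat on the bench, in order of use from its front: the glue bottle upright in the front pocket, the filler jar upright in the middle pocket, the stain tin upright in the heel pocket. Then slide the packed tote, without lifting it, up the ramp of the tilt stand until its heel drops behind the lip and it rests on the tilted bed with everything still in its pocket. Leave the other things on the bench where they are.

Things in the scene. Friction and masses are not known exactly. Their poses are not given: they have to be found in the camera images.
- stand: Fixed plywood tilt stand, 255 x 106 mm. Origin: middle of the ramp's foot on the bench; +x points up the ramp (roughly world +y), z up. Along +x: ramp 67 mm long rising at 15 degrees from z = 0 to the lip; a step 11 mm down, square to the slope; a bed 183 mm long, also at 15 degrees; a backstop 24 mm higher than the ramp's plane.
- lip (a point): Middle of the lip, the ramp's steel-nosed top edge: (65, 0, 17) mm in the stand's frame, axes as the stand's. Side cheeks, 82 mm apart inside and 12 mm thick, rise 16 mm above the ramp's plane along ramp and bed; two guides 26 mm high flare from the cheeks at stand x = 12 mm to about 120 mm apart at x = -25 mm.
- tote: Loose open wooden tote, 174 (x) x 74 (y) mm, walls 5 mm thick and 32 mm high, the heel board (-x wall) 52 mm, two inner dividers 30 mm high; 0.26 kg empty. Origin: centre of its underside. +x is its front: it goes up the ramp first and starts 5 to 30 mm before the ramp's foot, roughly square to it. Friction about 0.6. Play on the stand: 4 mm each side, 9 mm lengthwise.
- tote_heel (a point): Middle of the lower edge of the tote's heel board: (-87, 0, 0) mm in the tote's frame. With the tote seated it lies 3 to 12 mm beyond the lip along the stand's x and 8 to 11 mm below it. Until the tote's middle passes the lip its heel slides on the bench; then the front tips down on to the bed and the heel rises to the lip.
- pocket_glue (a point): Centre of the floor of the front pocket, 43 (x) x 64 (y) mm, for the glue bottle: (60.5, 0, 5) mm in the tote's frame; axes as the tote's.
- pocket_filler (a point): Centre of the floor of the middle pocket, 47 (x) x 64 (y) mm, for the filler jar: (10.5, 0, 5) mm in the tote's frame.
- pocket_tin (a point): Centre of the floor of the heel pocket, 64 x 64 mm, for the stain tin: (-50, 0, 5) mm in the tote's frame.
- stain_tin: Dark brown closed cylindrical tin, 56 mm in diameter, 63 mm high, about 0.16 kg, standing upright. Origin: centre of its underside; z up.
- glue_bottle: Plain white bottle with a black cap, body 36 mm in diameter, 78 mm high with its cap, 0.08 kg, standing upright; the full-width body ends about 48 mm up. Origin: centre of its underside; z up.
- filler_jar: Low white jar with a flat steel lid (the top 14 mm), lid 41 mm and body 39 mm in diameter, 50 mm high, 0.10 kg, standing upright. Origin: centre of its underside; z up.
- wax_tin: Bystander: flat yellow tin, 72 mm in diameter, 41 mm high. Origin: centre of its underside.
- chisel_26: Bystander: carving chisel 217 mm long and 25 mm high lying on the bench on the robot's side of the tote. Origin: under its middle.
- wood_wedge: Bystander: pine wedge 36 x 90 x 22 mm lying on the bench. Origin: under its middle.
- drawing_slope: Fixed wooden drawing board beside the stand (an obstacle), 221 (x) x 340 (y) mm; its -y edge is raised to 84 mm above the bench, its +y edge to about 20 mm; its edge nearest the robot lies 110 mm from the origin. Keep the gripper's body above it or clear of it. Origin: on the bench under its middle.
- brush_tin: Fixed tin of brushes some way behind the tote's heel (an obstacle): 68 mm in diameter, 105 mm high without the brushes. Origin: centre of its underside.
Mind the look-alikes: they are no part of the job. Leave any yellow look-alike of the glue_bottle alone.

How it is judged:
By the outcome, as a careful person would: the job done as asked, in the order asked, and still so for the second after the job is handed in, with the robot touching nothing.
It also fails if it takes over 72 s, if anything falls off the work surface, if the arm or the gripper's body presses on something with over 40 N, if the wrist force passes 120 N, or if a joint passes its speed limit or range.

## Robot

A 6-joint arm with a two-finger parallel gripper is mounted at the origin on the work surface; the furniture and walls round the work are solid. World frame = base frame: x ahead of the robot, y to its left, z up, the work surface at z = 0. Lengths are in m, angles in rad, forces in N, time in s.
With the tool pointing down it reaches from about 0.25 to 0.725 m from the base axis. Payload 4 kg.
Tool frame: the origin (TCP) lies midway between the tips of the shut fingers; the grasp point (between the pads) lies 19 mm behind it; z points along the fingers, y is the line along which they close (so a half turn about z gives the same grasp; the last joint's range is limited). The gripper opens to 85 mm and grips with 20 to 120 N. Pads are 22 mm wide; open, the fingers measure 114 mm over their backs; the gripper's body (76 mm by 85 mm) begins 54 mm behind the grasp point. The pads swing forward as they close: fully open they stand 13 mm farther back than shut.
Start: joints at [1.279, 0.241, 0.005, 1.335, 0, 1.571], TCP at [0.144, 0.479, 0.231] pointing down, gripper open.
Joint ranges: [-2.72, 2.72], [-1.05, 1.87], [-1.09, 1.28], [-1.99, 2.15], [-1.42, 1.44], [-3.14, 3.14]. Speed limits (rad/s): [2.79, 2.79, 3.14, 3.14, 3.14, 3.14].

## Interface

Orientations are given as a unit quaternion [x, y, z, w].
In Python, from workcell import get_obs, camera, job_done, silhouettes gives the robot as it stands. The module is installed in compiled form; this text tells all that it offers.
- The arm moves only by the tool drive_tool, never from a script. Its argument "increments" is a list of rows, each a list of 3 entries, a list of its own where there are three numbers: the shift along the world's x, y, z in mm, then the turn, a rotation vector about the world's x, y, z in degrees, then the opening, from 0 (shut) to 1 (fully open). A call has 1 to 8 rows; each row shifts and turns the commanded pose from where the row before left it; what a row does not reach is not made up. A row lasts 1/12 s, in which the tool goes at most 41.7 mm and 7.16 degrees, less where a joint would pass 70% of its speed; a pose out of reach is approached as far as the arm can. A call is refused whole if a number of a shift passes 41.7 or a number of a turn 7.16, either way. A call with a gripper value outside its range is refused whole. The fingers move at their own pace and stop on an object; the grip force is fixed at half the most. Time passes only in rows, so rows that do not move let the fingers close. It gives the time, the measured TCP pose, the force, the opening and the grip force at its end, in the units of the state.
- get_obs(): the state, without advancing time (a new reading comes with each control period).
- camera(name): name is "scene" or "top" or "wrist"; returns a dict with "image" (420x560x3 uint8, red, green, blue), "K" (3x3 intrinsics, pixels), "view" (4x4, takes a point from world to camera coordinates). Camera axes: x right, y down, z forward; pixel columns grow to the right and rows downward; lengths in m; the calibration is good to about 2 mm. The wrist camera is an equidistant fisheye: a pixel r from the principal point sees the ray r / f radians off the axis. A picture is of the moment at which its call begins. There is no depth.
- job_done(): hands the job in; it is judged then, once.
Trained networks look in a picture, given as the dict that the camera call returned (one of the last four; its "shot" number tells which), for a name from the list of things; names that differ only in an ending like _2 or _b are one class to them, and where a whole thing is asked for, a point or a joint stands for the part that bears it (a point fixed in the world has none). Each returns a list of dicts, best first, with "conf" (0 to 1); they miss things now and then, are a little off and sometimes report something else, mostly with a low value. They report only what shows in the picture. A call takes as long as a camera call. They do not tell look-alikes from the thing itself.
- silhouettes(query, picture): "region" (420x560 bool, what is visible of it) and "bbox" ([left, top, right, bottom] in pixels, round what is visible of it).
The state is a dict: "clock": time; "joint_pos": joint angles; "joint_vel": joint speeds; "tau": joint torques, N m; "eef_pos": TCP position; "tool_rot": TCP orientation; "ft_force": force on the tool from outside, world axes, zero at the start; "ft_torque": the same for the moment, N m; "grip_width": finger opening in m; "grasp_force": force on a finger pad.
Only numpy, scipy, OpenCV 4.12 (cv2) and the standard library are available. Lean on these libraries where they do the work, as an engineer would, in place of code of your own. Each camera call takes 0.05 s, during which the arm holds its last target. There are 200 camera calls.

## Working session

There is one attempt and no reset: what is moved stays moved. The work goes in short steps, Python scripts to look and compute and a tool call to move; the robot and the scene stay as the last step left them, time stands still between calls to the robot, and variables do not carry over. Pictures are saved under pics/ and viewed, at most 10 in all, crops included, and the job is handed in when it is done.

Besides the shell and the picture viewer there is one more tool, called after "Emit:" as name(argument=value, ...) on one line, values as JSON. drive_tool: Moves the arm, as the interface text tells. Its arguments: {"type":"object","properties":{"increments":{"type":"array"}},"required":["increments"]}

```bash
mkdir -p pics
cat > h.py <<'E'
import numpy as np, cv2
from workcell import get_obs, camera, job_done, silhouettes
def save(p,n): cv2.imwrite('pics/'+n,cv2.cvtColor(p['image'],cv2.COLOR_RGB2BGR))
def ray(p,u,v,fish=False):
    K=p['K'];V=p['view'];x=(u-K[0,2])/K[0,0];y=(v-K[1,2])/K[1,1]
    if fish:
        r=np.hypot(x,y);d=np.array([x/r*np.sin(r),y/r*np.sin(r),np.cos(r)]) if r>1e-9 else np.array([0,0,1.])
    else: d=np.array([x,y,1.])
    d=V[:3,:3].T@d; return -V[:3,:3].T@V[:3,3], d/np.linalg.norm(d)
def atz(p,u,v,z,fish=False):
    o,d=ray(p,u,v,fish); return o+d*(z-o[2])/d[2]
def proj(p,X,fish=False):
    c=p['view'][:3,:3]@np.asarray(X)+p['view'][:3,3];K=p['K']
    if fish:
        r=np.hypot(c[0],c[1]);t=np.arctan2(r,c[2]);return K[0,0]*c[0]/r*t+K[0,2],K[1,1]*c[1]/r*t+K[1,2]
    return K[0,0]*c[0]/c[2]+K[0,2],K[1,1]*c[1]/c[2]+K[1,2]
E
python3 - <<'E'
from h import *
np.set_printoptions(precision=4,suppress=True)
o=get_obs();print(o['clock'],o['eef_pos'],o['tool_rot'])
for c in ['scene','top']:
    p=camera(c);save(p,c+'0.png');print(c,p['K'].tolist(),-p['view'][:3,:3].T@p['view'][:3,3])
    for q in ['stand','tote','stain_tin','glue_bottle','filler_jar','wax_tin','chisel_26','wood_wedge','drawing_slope','brush_tin']:
        print(q,[(round(r['conf'],2),[int(b) for b in r['bbox']]) for r in silhouettes(q,p)])
E
```

```text
0.0 [0.1436 0.4782 0.2304] [ 0.1454  0.9894 -0.001  -0.0002]
scene [[463.3594099123021, 0.0, 285.5560804883877], [0.0, 463.3594099123021, 207.96844088028308], [0.0, 0.0, 1.0]] [-0.1706  0.852   0.5747]
stand [(0.63, [248, 214, 344, 280])]
tote [(0.78, [312, 190, 365, 229])]
stain_tin [(0.75, [208, 273, 235, 312]), (0.75, [247, 217, 343, 279])]
glue_bottle [(0.82, [226, 252, 244, 285]), (0.82, [143, 242, 163, 273]), (0.77, [175, 252, 190, 290]), (0.71, [354, 205, 390, 229]), (0.51, [309, 188, 365, 231])]
filler_jar []
wax_tin []
chisel_26 [(0.59, [206, 271, 235, 313]), (0.46, [355, 213, 380, 230])]
wood_wedge [(0.73, [307, 188, 325, 198]), (0.54, [353, 208, 389, 230])]
drawing_slope [(0.45, [309, 189, 364, 231]), (0.26, [355, 213, 380, 230])]
brush_tin [(0.64, [352, 164, 375, 197])]
top [[408.0023070646017, 0.0, 276.3711826086124], [0.0, 408.0023070646017, 202.7322933069591], [0.0, 0.0, 1.0]] [ 0.4186 -0.0667  1.0171]
stand [(0.56, [182, 203, 305, 264])]
tote [(0.87, [299, 217, 378, 247])]
stain_tin [(0.61, [118, 224, 146, 243])]
glue_bottle [(0.78, [155, 211, 175, 228]), (0.61, [123, 143, 144, 157]), (0.5, [125, 176, 150, 197])]
filler_jar [(0.61, [319, 170, 329, 188])]
wax_tin [(0.17, [318, 263, 404, 272])]
chisel_26 [(0.67, [117, 225, 146, 245]), (0.63, [317, 264, 403, 272])]
wood_wedge [(0.58, [367, 162, 404, 181]), (0.23, [398, 210, 442, 243]), (0.17, [115, 223, 145, 243])]
drawing_slope []
brush_tin [(0.55, [398, 212, 443, 243])]
```

Run:
```python
import cv2
a=cv2.imread('pics/scene0.png')[140:330,120:410];cv2.imwrite('pics/s1.png',cv2.resize(a,None,fx=2.7,fy=2.7,interpolation=2))
a=cv2.imread('pics/top0.png')[120:300,100:460];cv2.imwrite('pics/t1.png',cv2.resize(a,None,fx=2.2,fy=2.2,interpolation=2))
```

```text
(no output)
```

View pics/s1.png

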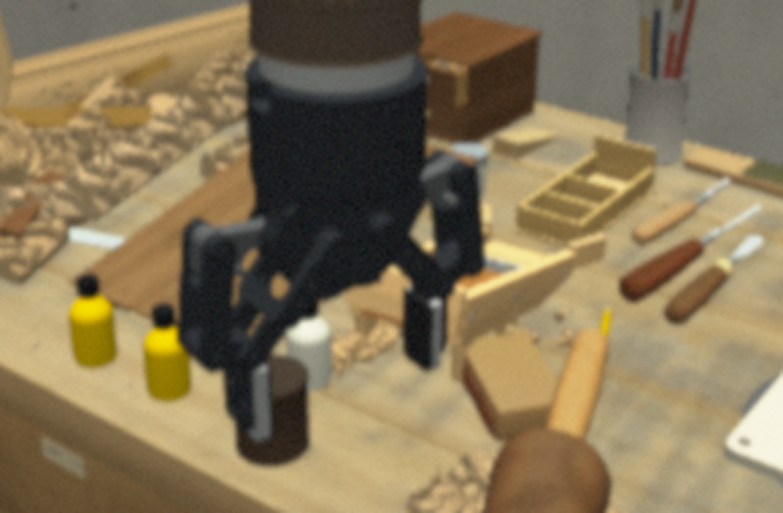

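View pics/t1.png

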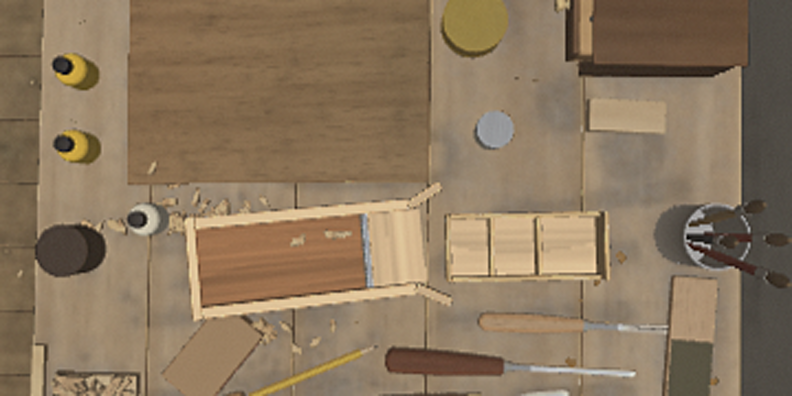

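The top view (enlarged 2.2×, image left = +y, up = +x) shows:
- **Stand:** steel lip near (366,251).
- **Tote:** spans (446..607, 210..281), heel on the right.
- **Job items:** filler jar lid at (494,129), white glue bottle at (145,219), stain tin at (70,249).
- **Look-alikes:** two yellow bottles, to be left alone.

The scene view confirms the white bottle and dark tin beside the gripper. Next I'll fit models to these.

```bash
cat >> h.py <<'E'
def cyl(r,z0,z1): 
    a=np.linspace(0,2*np.pi,32,endpoint=False); return np.array([[r*np.cos(t),r*np.sin(t),z] for z in (z0,z1) for t in a])
def box(x0,x1,y0,y1,z0,z1): return np.array([[x,y,z] for x in (x0,x1) for y in (y0,y1) for z in (z0,z1)])
T15=np.tan(np.radians(15))
M={'tote':[box(-.087,.087,-.037,.037,0,.032),box(-.087,-.082,-.037,.037,0,.052)],
'glue_bottle':[cyl(.018,0,.048),np.vstack([cyl(.018,.047,.048),cyl(.009,.06,.078)])],
'filler_jar':[cyl(.0195,0,.04),cyl(.0205,.036,.05)],'stain_tin':[cyl(.028,0,.063)],'brush_tin':[cyl(.034,0,.105)]}
def render(p,parts,x,y,yaw=0,z=0,fish=False):
    m=np.zeros((420,560),np.uint8);c,s=np.cos(yaw),np.sin(yaw)
    for P in parts:
        q=[proj(p,(x+c*a-s*b,y+s*a+c*b,h+z),fish) for a,b,h in P]
        cv2.fillConvexPoly(m,cv2.convexHull((np.array(q)*16).astype(np.int32)),1,shift=4)
    return m>0
def fit(pr,name,x0,fish=False,usez=False):
    from scipy.optimize import minimize
    def f(v):
        s=0
        for p,r in pr:
            m=render(p,M[name],v[0],v[1],v[2] if len(v)>2 else 0,0,fish); s-= (m&r).sum()/max(1,(m|r).sum())
        return s/len(pr)
    st=np.array([[0]*len(x0)]+[[ .015 if j==i and i<2 else (.1 if j==i else 0) for j in range(len(x0))] for i in range(len(x0))])
    best=minimize(f,x0,method='Nelder-Mead',options=dict(initial_simplex=np.array(x0)+st,xatol=1e-4,fatol=1e-4)); return best.x,-best.fun
E
python3 - <<'E'
from h import *
np.set_printoptions(precision=4,suppress=True)
p=camera('top');s=camera('scene')
def px(a,b): return a/2.2+100,b/2.2+120
def show(n,a,b,z): print(n,atz(p,*px(a,b),z)[:2])
show('glue cap',137,219,.078);show('jar lid',494,129,.05);show('tin top',65,248,.063);show('brush rim',717,237,.105)
show('board edge',150,184,.02);show('board edge r',430,184,.084);show('yellow',68,145,.078)
for n,a,b,z in [('front lo',446,281,.032),('front hi',446,213,.032),('heel hi',607,210,.052),('heel lo',607,281,.052)]: show(n,a,b,z)
show('lip+',363,213,.017);show('lip-',370,289,.017)
for n,a,b,z in [('cheek far hi',188,217,.09),('far lo',200,319,.09),('near hi',405,205,.02),('near lo',412,293,.02),('guide hi',440,187,.026),('guide lo',452,301,.026)]: show(n,a,b,z)
for n,x0 in [('tote',1),('glue_bottle',0),('filler_jar',0),('stain_tin',0),('brush_tin',0)]:
    g={'tote':(526,246,.03),'glue_bottle':(140,219,.05),'filler_jar':(494,129,.05),'stain_tin':(65,248,.063),'brush_tin':(717,237,.105)}[n]
    w=atz(p,*px(*g[:2]),g[2])
    for c in (p,s):
        for r in silhouettes(n,c):
            v,q=fit([(c,r['region'])],n,[w[0],w[1]]+([np.pi/2] if x0 else []))
            if q>.3: print(n,'top' if c is p else 'scene',round(r['conf'],2),v,round(q,2))
E
```

```text
glue cap [0.4084 0.2004]
jar lid [ 0.5113 -0.1751]
tin top [0.3762 0.2805]
brush rim [ 0.3999 -0.3959]
board edge [0.4469 0.2034]
board edge r [ 0.4497 -0.1054]
yellow [0.4848 0.2749]
front lo [ 0.3456 -0.1266]
front hi [ 0.4199 -0.1256]
heel hi [ 0.4259 -0.2971]
heel lo [ 0.3499 -0.2977]
lip+ [ 0.4184 -0.0341]
lip- [ 0.3342 -0.0433]
cheek far hi [0.4114 0.1443]
far lo [0.3068 0.1294]
near hi [ 0.4281 -0.0807]
near lo [ 0.3309 -0.0899]
guide hi [ 0.4485 -0.1189]
guide lo [ 0.3233 -0.1339]
tote top 0.72 [ 0.3857 -0.2121  1.6021] 0.94
tote scene 0.72 [ 0.3844 -0.2101  1.6347] 0.91
glue_bottle top 0.48 [0.4093 0.2024] 0.81
glue_bottle scene 0.67 [0.4067 0.207 ] 0.67
filler_jar top 0.75 [ 0.5121 -0.1743] 0.9
stain_tin top 0.78 [0.3746 0.2843] 0.93
stain_tin scene 0.97 [0.3725 0.2897] 0.57
brush_tin top 0.77 [ 0.4    -0.3952] 0.6
brush_tin scene 0.88 [ 0.4009 -0.396 ] 0.67
```

Emit:
drive_tool(increments=[[[8,-36,0],[0,0,-7.16],1],[[8,-36,0],[0,0,-7.16],1],[[13,-36,0],[0,0,-7.16],1],[[13,-36,0],[0,0,-7.16],1],[[15,-36,0],[0,0,-7.16],1],[[15,-36,0],[0,0,-7.16],1],[[15,-36,0],[0,0,-7.16],1],[[15,-36,0],[0,0,-7.16],1]])

```text
clock: 2.37
eef_pos: [0.246, 0.1893, 0.2316]
tool_rot: [0.604, 0.797, 0.001, 0.0]
ft_force: [1.5, 0.7, -0.1]
grip_width: 0.0852
grasp_force: 0.0
```

Emit:
drive_tool(increments=[[[15,-36,0],[0,0,-7.16],1],[[15,-36,0],[0,0,-7.16],1],[[15,-36,0],[0,0,0],1],[[15,-36,0],[0,0,0],1],[[15,-36,0],[0,0,0],1],[[15,-36,0],[0,0,0],1],[[15,-36,0],[0,0,0],1],[[15,-36,0],[0,0,0],1]])

```text
clock: 3.03
eef_pos: [0.3661, -0.0993, 0.2316]
tool_rot: [0.697, 0.717, 0.0, 0.0]
ft_force: [1.2, 0.4, -0.3]
grip_width: 0.0852
grasp_force: 0.0
```

Emit:
drive_tool(increments=[[[15,-36,0],[0,0,0],1],[[14,-36,0],[0,0,0],1],[[0,-36,0],[0,0,0],1],[[0,-6,0],[0,0,0],1],[[0,0,0],[0,0,0],1]])

```text
clock: 3.45
eef_pos: [0.3946, -0.2131, 0.2309]
tool_rot: [0.698, 0.716, -0.0, -0.0]
ft_force: [0.1, -0.2, -0.2]
grip_width: 0.0853
grasp_force: 0.0
```

Run:
```python
from h import *
np.set_printoptions(precision=4,suppress=True)
w=camera('wrist');s=camera('scene');p=camera('top');save(w,'w1.png');print(get_obs()['joint_pos'],get_obs()['eef_pos'],w['K'][0,0])
for n,c,f,g in [('tote',w,1,[.385,-.211,1.6]),('tote',s,0,[.385,-.211,1.6]),('filler_jar',w,1,[.512,-.175]),('filler_jar',s,0,[.512,-.175]),('glue_bottle',s,0,[.408,.202]),('stain_tin',s,0,[.375,.284]),('stain_tin',p,0,[.375,.284]),('glue_bottle',p,0,[.408,.202])]:
    for r in silhouettes(n,c):
        v,q=fit([(c,r['region'])],n,g,bool(f))
        if q>.3: print(n,f,round(r['conf'],2),v,round(q,2))
# stand grid predictions
for yaw in [1.675]:
    c,sn=np.cos(yaw),np.sin(yaw);ox,oy=.3763-.065*c,-.0387-.065*sn
    im=w['image'].copy()
    for X,Y,Z in [(65,41,17),(65,-41,17),(-25,60,26),(-25,-60,26),(12,41,26),(12,-41,26)]:
        u,v=proj(w,(ox+(c*X-sn*Y)/1e3,oy+(sn*X+c*Y)/1e3,Z/1e3),True);cv2.circle(im,(int(round(u)),int(round(v))),2,(255,0,0),-1)
    m=render(w,M['tote'],.385,-.211,1.6,0,True).astype(np.uint8);cv2.drawContours(im,cv2.findContours(m,0,1)[0],-1,(0,255,0),1)
cv2.imwrite('pics/w1o.png',cv2.resize(im,None,fx=1.4,fy=1.4)[:,:,::-1])
```

```text
[-0.4897  0.1363 -0.1247  1.3106  0.0005  1.051 ] [ 0.3944 -0.2101  0.2313] 325.19226210127806
tote 1 0.7 [ 0.3842 -0.2134  1.6072] 0.98
tote 0 0.95 [ 0.3833 -0.211   1.6325] 0.89
filler_jar 1 0.94 [ 0.5112 -0.1755] 0.94
filler_jar 0 0.75 [ 0.5063 -0.1693] 0.57
glue_bottle 0 0.93 [0.4061 0.2069] 0.7
stain_tin 0 0.87 [0.3718 0.2885] 0.91
stain_tin 0 0.85 [0.3733 0.2852] 0.93
glue_bottle 0 0.77 [0.4092 0.2051] 0.71
```

View pics/w1o.png

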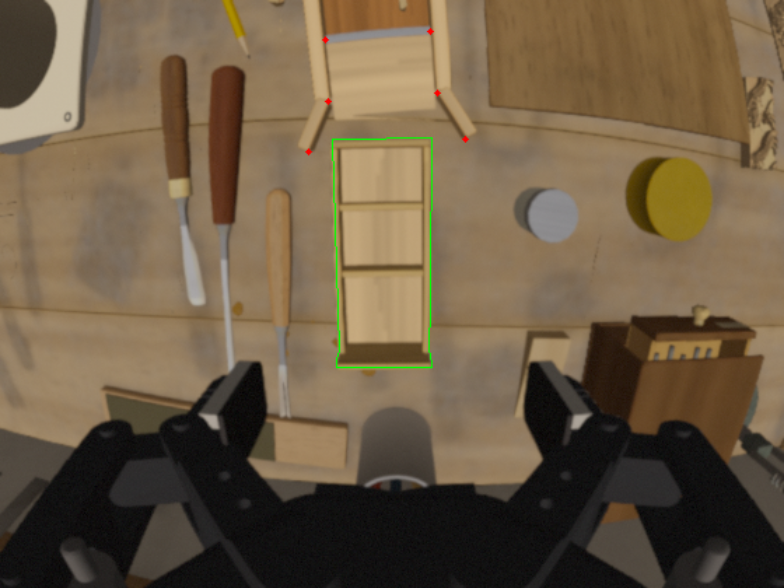

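The overlay matches the picture: green tote outline on the tote at (333..432, 140..367), red dots on the lip ends at (325,40) and (431,31). The empty tote is about 4° and 10 mm off the ramp axis. I'll grip its sides and slide it into line before packing.

Emit:
drive_tool(increments=[[[-10,-3,-20],[0,0,0.5],1],[[0,0,-40],[0,0,0],1],[[0,0,-40],[0,0,0],1],[[0,0,-40],[0,0,0],1],[[0,0,-40],[0,0,0],1],[[0,0,-30],[0,0,0],1],[[0,0,-13],[0,0,0],1],[[0,0,0],[0,0,0],1]])

```text
clock: 4.67
eef_pos: [0.3819, -0.2123, 0.0051]
tool_rot: [0.693, 0.721, -0.001, -0.004]
ft_force: [0.4, -0.3, 0.2]
grip_width: 0.0853
grasp_force: 0.0
```

Emit:
drive_tool(increments=[[[0,0,0],[0,0,0],0.8],[[0,0,0],[0,0,0],0.8],[[0,0,0],[0,0,0],0.8],[[0,0,0],[0,0,0],0.8]])

```text
clock: 5.0
eef_pos: [0.3859, -0.2147, 0.0095]
tool_rot: [0.693, 0.72, 0.0, 0.001]
ft_force: [0.3, -0.3, -2.7]
grip_width: 0.0724
grasp_force: 71.0
```

Emit:
drive_tool(increments=[[[2,0,0],[0,0,0.8],0.8],[[3,0,0],[0,0,1],0.8],[[2,0,0],[0,0,1],0.8],[[2,0,0],[0,0,1],0.8],[[0,0,0],[0,0,0],0.8]])

```text
clock: 5.42
eef_pos: [0.3939, -0.2144, 0.0089]
tool_rot: [0.669, 0.744, -0.0, 0.0]
ft_force: [-2.9, 0.3, 5.2]
grip_width: 0.0724
grasp_force: 72.1
```

Emit:
drive_tool(increments=[[[0,0,0],[0,0,0],1],[[0,0,0],[0,0,0],1],[[0,0,0],[0,0,0],1],[[0,0,20],[0,0,0],1],[[0,0,40],[0,0,0],1],[[0,0,40],[0,0,0],1],[[0,0,40],[0,0,0],1],[[0,0,40],[0,0,0],1]])

```text
clock: 6.08
eef_pos: [0.3938, -0.2139, 0.1903]
tool_rot: [0.669, 0.743, 0.0, 0.0]
ft_force: [1.5, -0.7, 0.1]
grip_width: 0.0856
grasp_force: 0.0
```

Run:
```python
from h import *
np.set_printoptions(precision=4,suppress=True)
w=camera('wrist');o=get_obs();print(o['clock'],o['eef_pos'],o['tool_rot'])
for n,g in [('tote',[.394,-.213,1.67]),('filler_jar',[.511,-.175])]:
    for r in silhouettes(n,w):
        v,q=fit([(w,r['region'])],n,g,True)
        if q>.3: print(n,round(r['conf'],2),v,round(q,2))
```

```text
6.1333 [ 0.398  -0.2162  0.1984] [0.6691 0.7431 0.0018 0.0071]
tote 0.68 [ 0.3939 -0.2138  1.6777] 0.98
```

Emit:
drive_tool(increments=[[[0,38,10],[0,0,0],1],[[0,40,0],[0,0,0],1],[[0,40,0],[0,0,0],1],[[0,40,0],[0,0,0],1],[[0,40,0],[0,0,0],1],[[2,40,0],[0,0,0],0.65],[[4,40,0],[0,0,0],0.65],[[4,40,0],[0,0,0],0.65]])

```text
clock: 6.9
eef_pos: [0.4026, 0.1057, 0.1968]
tool_rot: [0.669, 0.743, -0.001, -0.001]
ft_force: [1.4, -0.2, 0.4]
grip_width: 0.056
grasp_force: 0.0
```

Emit:
drive_tool(increments=[[[2,12,0],[0,0,0],0.65],[[0,0,0],[0,0,0],0.65]])

```text
clock: 7.07
eef_pos: [0.4053, 0.1188, 0.1966]
tool_rot: [0.667, 0.745, -0.001, -0.001]
ft_force: [0.3, -0.1, -0.4]
grip_width: 0.0555
grasp_force: 0.0
```

Run:
```python
from h import *
np.set_printoptions(precision=4,suppress=True)
w=camera('wrist');o=get_obs();print(o['clock'],o['eef_pos'],o['tool_rot'],o['grip_width'])
im=w['image'].copy()
for n,g in [('glue_bottle',[.408,.203]),('stain_tin',[.373,.286])]:
    for r in silhouettes(n,w):
        v,q=fit([(w,r['region'])],n,g,True)
        print(n,round(r['conf'],2),[int(x) for x in r['bbox']],v,round(q,2))
        if q>.5:
            m=render(w,M[n],*v,0,0,True).astype(np.uint8);cv2.drawContours(im,cv2.findContours(m,0,1)[0],-1,(0,255,0),1)
cv2.imwrite('pics/w2.png',cv2.resize(im,None,fx=1.4,fy=1.4)[:,:,::-1])
```

```text
7.1167 [0.405  0.117  0.1967] [ 0.6678  0.7444 -0.0013 -0.0007] 0.05530791053395079
glue_bottle 0.94 [359, 11, 410, 56] [0.408 0.203] -0.0
glue_bottle 0.62 [275, 80, 317, 119] [0.4074 0.2035] 0.88
glue_bottle 0.61 [428, 33, 492, 73] [0.408 0.203] -0.0
stain_tin 0.61 [234, 1, 301, 47] [0.373  0.2864] 0.98
```

View pics/w2.png

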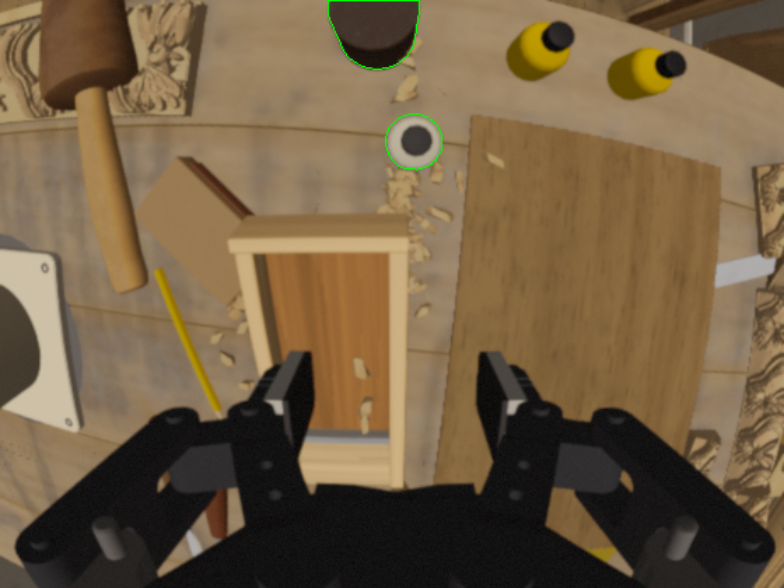

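The overlay (green) fits the white bottle at (414,141) and the tin at (374,30). The finger gap is wide enough, so I'll grasp the bottle.

Emit:
drive_tool(increments=[[[2.4,36,0],[0,0,0],0.65],[[0,36,0],[0,0,0],0.65],[[0,14.5,0],[0,0,0],0.65],[[0,0,-35],[0,0,0],0.65],[[0,0,-35],[0,0,0],0.65],[[0,0,-35],[0,0,0],0.65],[[0,0,-35],[0,0,0],0.65],[[0,0,-29],[0,0,0],0.65]])

```text
clock: 7.88
eef_pos: [0.4073, 0.2001, 0.027]
tool_rot: [0.67, 0.742, -0.001, -0.0]
ft_force: [0.3, 0.1, -0.9]
grip_width: 0.0559
grasp_force: 0.0
```

Emit:
drive_tool(increments=[[[0,0,0],[0,0,0],0.65],[[0,0,0],[0,0,0],0.65],[[0,0,0],[0,0,0],0.3],[[0,0,0],[0,0,0],0.3],[[0,0,0],[0,0,0],0.3],[[0,0,0],[0,0,0],0.3]])

```text
clock: 8.38
eef_pos: [0.4099, 0.2028, 0.0315]
tool_rot: [0.669, 0.743, 0.002, 0.001]
ft_force: [-0.6, -2.1, 8.0]
grip_width: 0.0331
grasp_force: 59.8
```

Emit:
drive_tool(increments=[[[0,0,10],[0,0,0],0.3],[[0,0,35],[0,0,0],0.3],[[0,0,40],[0,0,0],0.3],[[0,-10,38],[0,0,0],0.3],[[0,-37,7],[0,0,0],0.3],[[-2,-40,0],[0,0,0],0.3],[[-3,-40,0],[0,0,0],0.3],[[-3,-40,0],[0,0,0],0.3]])

```text
clock: 9.05
eef_pos: [0.4007, 0.0342, 0.1609]
tool_rot: [0.669, 0.744, 0.001, 0.001]
ft_force: [0.2, -0.4, -0.7]
grip_width: 0.0331
grasp_force: 59.9
```

Emit:
drive_tool(increments=[[[-3,-40,0],[0,0,0],0.3],[[-3,-40,0],[0,0,0],0.3],[[-3,-40,0],[0,0,0],0.3],[[-3.5,-40,0],[0,0,0],0.3],[[0,-30,0],[0,0,0],0.3],[[0,0,-20],[0,0,0],0.3],[[0,0,-20],[0,0,0],0.3],[[0,0,0],[0,0,0],0.3]])

```text
clock: 9.72
eef_pos: [0.3855, -0.1547, 0.1173]
tool_rot: [0.67, 0.742, -0.001, -0.002]
ft_force: [-0.0, 0.2, -1.0]
grip_width: 0.0336
grasp_force: 59.9
```

Run:
```python
from h import *
np.set_printoptions(precision=4,suppress=True)
w=camera('wrist');o=get_obs();print(o['clock'],o['eef_pos'],o['tool_rot'],o['grip_width'],o['grasp_force'])
s=camera('scene');p=camera('top');im=w['image']
for n,g in [('tote',[.394,-.214,1.677])]:
  for c,f in ((w,True),(s,False),(p,False)):
    for r in silhouettes(n,c):
        v,q=fit([(c,r['region'])],n,g,f)
        print(n,f,round(r['conf'],2),v,round(q,2))
a=np.hstack([im[40:400,60:500],cv2.resize(s['image'][160:260,260:400],(504,360))]);cv2.imwrite('pics/w3.png',cv2.resize(a,(800,305))[:,:,::-1])
```

```text
9.7667 [ 0.3862 -0.1544  0.1186] [ 0.6696  0.7428 -0.0005 -0.0015] 0.03383873745100814 59.94002782332245
tote True 0.95 [ 0.394  -0.2137  1.6732] 0.42
tote True 0.18 [ 0.394 -0.214  1.677] -0.0
tote False 0.8 [ 0.3914 -0.2101  1.6847] 0.94
tote False 0.7 [ 0.3972 -0.2106  1.6756] 0.09
```

View pics/w3.png

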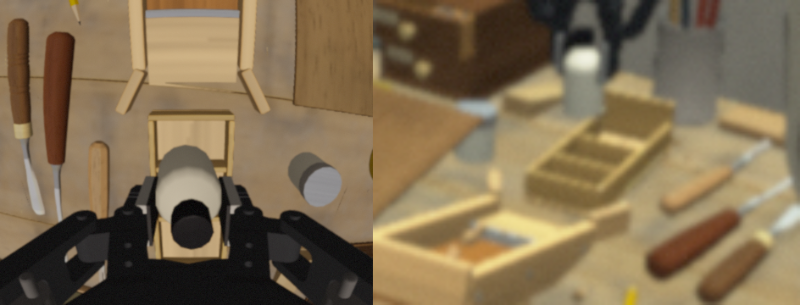

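The bottle hangs upright in the fingers at (188,200) in the left half, above the front pocket. I'll measure where its base is before lowering.

```bash
cat >> h.py <<'E'
def fitheld(name,x0,cams):
    from scipy.optimize import minimize
    pr=[]
    for c in cams:
        p=camera(c);f=c=='wrist'
        L=[r for r in silhouettes(name,p)]
        k=[((render(p,M[name],x0[0],x0[1],0,x0[2],f)&r['region']).sum()/(render(p,M[name],x0[0],x0[1],0,x0[2],f)|r['region']).sum()) for r in L]
        if k and max(k)>.2: pr.append((p,L[int(np.argmax(k))]['region'],f,c))
    def one(v,t): m=render(t[0],M[name],v[0],v[1],0,v[2],t[2]);return (m&t[1]).sum()/(m|t[1]).sum()
    st=np.array([[0]*3]+(np.eye(3)*.01).tolist())
    b=minimize(lambda v:-sum(one(v,t) for t in pr),x0,method='Nelder-Mead',options=dict(initial_simplex=np.array(x0)+st,xatol=1e-4,fatol=1e-4))
    return b.x,[(t[3],round(one(b.x,t),2)) for t in pr]
E
python3 - <<'E'
from h import *
print(fitheld('glue_bottle',[.388,-.1536,.09],['wrist','scene']))
print(fitheld('glue_bottle',[.388,-.1536,.09],['wrist','top']))
print(fitheld('glue_bottle',[.388,-.1536,.09],['wrist']))
E
```

```text
(array([ 0.38940958, -0.15535603,  0.08674294]), [('wrist', np.float64(0.91)), ('scene', np.float64(0.83))])
(array([ 0.38864639, -0.15799249,  0.08127317]), [('wrist', np.float64(0.92))])
(array([ 0.38816286, -0.15803564,  0.08084537]), [('wrist', np.float64(0.92))])
```

Emit:
drive_tool(increments=[[[0,0,-25],[0,0,0],0.3],[[0,0,-25],[0,0,0],0.3],[[0,0,-10],[0,0,0],0.3],[[0,0,0],[0,0,0],0.3]])

```text
clock: 10.85
eef_pos: [0.3854, -0.1537, 0.0569]
tool_rot: [0.669, 0.743, -0.001, -0.003]
ft_force: [-0.3, 1.4, -0.5]
grip_width: 0.0336
grasp_force: 59.9
```

Emit:
drive_tool(increments=[[[0,0,-7],[0,0,0],0.3],[[0,0,-7],[0,0,0],0.3],[[0,0,-7],[0,0,0],0.3],[[0,0,-2],[0,0,0],0.3],[[0,0,0],[0,0,0],0.3]])

```text
clock: 11.27
eef_pos: [0.3881, -0.1548, 0.0367]
tool_rot: [0.669, 0.743, 0.0, 0.0]
ft_force: [-1.3, -0.8, 0.2]
grip_width: 0.0336
grasp_force: 60.1
```

Emit:
drive_tool(increments=[[[0,0,-1],[0,0,0],0.3],[[0,0,0],[0,0,0],0.65],[[0,0,0],[0,0,0],0.65],[[0,0,0],[0,0,0],0.65],[[0,0,15],[0,0,0],0.65],[[0,0,40],[0,0,0],0.65],[[0,0,40],[0,0,0],0.65],[[0,0,40],[0,0,0],0.65]])

```text
clock: 11.93
eef_pos: [0.3869, -0.1543, 0.1714]
tool_rot: [0.669, 0.743, -0.0, -0.001]
ft_force: [1.3, -1.0, -0.8]
grip_width: 0.0555
grasp_force: 0.0
```

Emit:
drive_tool(increments=[[[30,-12,0],[0,0,0],0.65],[[30,-12,0],[0,0,0],0.65],[[30,-12,0],[0,0,0],0.65],[[10,-20,0],[0,0,0],0.65],[[0,-20,0],[0,0,0],0.65],[[0,0,0],[0,0,0],0.65]])

```text
clock: 12.43
eef_pos: [0.4886, -0.2334, 0.1696]
tool_rot: [0.67, 0.742, -0.001, 0.001]
ft_force: [0.5, 0.2, -0.6]
grip_width: 0.055
grasp_force: 0.0
```

Run:
```python
from h import *
np.set_printoptions(precision=4,suppress=True)
w=camera('wrist');o=get_obs();print(o['clock'],o['eef_pos'],o['tool_rot'],o['grip_width'])
im=w['image'].copy()
for n,g in [('filler_jar',[.511,-.175])]:
    for r in silhouettes(n,w):
        v,q=fit([(w,r['region'])],n,g,True);print(n,round(r['conf'],2),v,round(q,2))
        if q>.5:
            m=render(w,M[n],*v,0,0,True).astype(np.uint8);cv2.drawContours(im,cv2.findContours(m,0,1)[0],-1,(0,255,0),1)
print(fitheld('glue_bottle',[.388,-.1536,.005],['wrist','scene']),fitheld('glue_bottle',[.388,-.1536,.005],['scene','top']))
cv2.imwrite('pics/w4.png',cv2.resize(im,None,fx=1.2,fy=1.2)[:,:,::-1])
```

```text
12.4833 [ 0.4878 -0.2318  0.1696] [ 0.67    0.7423 -0.0001 -0.0004] 0.055590848231422574
filler_jar 0.58 [ 0.5115 -0.1761] 0.94
filler_jar 0.55 [ 0.511 -0.175] -0.0
(array([ 0.3854, -0.1539,  0.0029]), [('wrist', np.float64(0.91)), ('scene', np.float64(0.52))]) (array([ 0.3859, -0.1531,  0.0049]), [('scene', np.float64(0.58)), ('top', np.float64(0.83))])
```

View pics/w4.png

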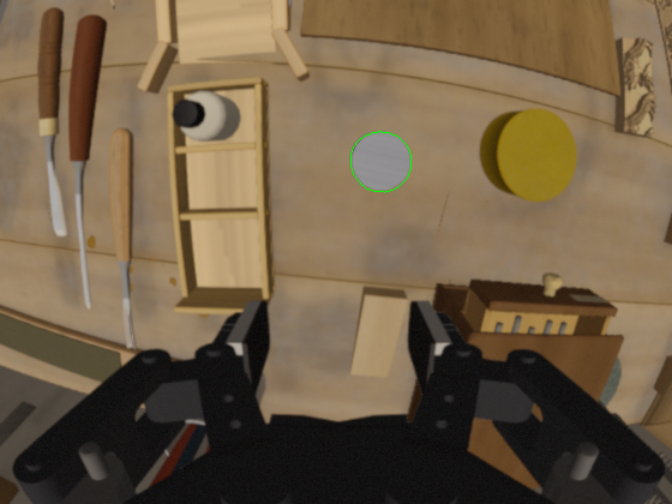

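The bottle stands upright in the front pocket at (205,115), and the jar outline fits at (381,162). Next, grasp the jar.

Emit:
drive_tool(increments=[[[13,30,0],[0,0,0],0.7],[[10,26,0],[0,0,0],0.7],[[0,0,-35],[0,0,0],0.7],[[0,0,-35],[0,0,0],0.7],[[0,0,-35],[0,0,0],0.7],[[0,0,-30],[0,0,0],0.7],[[0,0,-7],[0,0,0],0.7],[[0,0,0],[0,0,0],0.7]])

```text
clock: 13.6
eef_pos: [0.5084, -0.1737, 0.026]
tool_rot: [0.669, 0.743, -0.001, -0.003]
ft_force: [-0.5, 0.1, 0.1]
grip_width: 0.0595
grasp_force: 0.0
```

Emit:
drive_tool(increments=[[[0,0,0],[0,0,0],0.35],[[0,0,0],[0,0,0],0.35],[[0,0,0],[0,0,0],0.35],[[0,0,0],[0,0,0],0.35]])

```text
clock: 13.93
eef_pos: [0.5126, -0.1753, 0.0306]
tool_rot: [0.669, 0.743, 0.001, 0.002]
ft_force: [0.1, -0.9, 4.6]
grip_width: 0.039
grasp_force: 60.7
```

Emit:
drive_tool(increments=[[[0,0,10],[0,0,0],0.35],[[0,0,30],[0,0,0],0.35],[[0,0,40],[0,0,0],0.35],[[0,0,40],[0,0,0],0.35],[[0,0,0],[0,0,0],0.35]])

```text
clock: 14.35
eef_pos: [0.5158, -0.1764, 0.158]
tool_rot: [0.669, 0.743, 0.003, 0.007]
ft_force: [1.5, -0.7, -1.2]
grip_width: 0.0389
grasp_force: 60.7
```

Emit:
drive_tool(increments=[[[-20,-14,0],[0,0,0],0.35],[[-35,-14,0],[0,0,0],0.35],[[-35,0,0],[0,0,0],0.35],[[-28,0,0],[0,0,0],0.35],[[0,0,-30],[0,0,0],0.35],[[0,0,-20],[0,0,0],0.35],[[0,0,0],[0,0,0],0.35]])

```text
clock: 14.93
eef_pos: [0.3897, -0.2015, 0.0961]
tool_rot: [0.67, 0.743, -0.001, -0.003]
ft_force: [-0.3, 0.5, -0.9]
grip_width: 0.0385
grasp_force: 60.7
```

Run:
```python
from h import *
np.set_printoptions(precision=4,suppress=True)
o=get_obs();print(o['clock'],o['eef_pos'])
print(fitheld('filler_jar',[.393,-.2034,.07],['wrist','scene']),fitheld('filler_jar',[.393,-.2034,.07],['wrist']))
for c in ('wrist','top'):
    p=camera(c)
    for r in silhouettes('tote',p): print(c,fit([(p,r['region'])],'tote',[.394,-.214,1.677],c=='wrist'))
```

```text
14.9333 [ 0.3897 -0.2015  0.0961]
(array([ 0.3904, -0.2003,  0.0683]), [('wrist', np.float64(0.9)), ('scene', np.float64(0.75))]) (array([ 0.3939, -0.2066,  0.0645]), [('wrist', np.float64(0.98))])
wrist (array([ 0.3937, -0.2134,  1.6778]), np.float64(0.5331279491479156))
```

Emit:
drive_tool(increments=[[[0,0,-20],[0,0,0],0.35],[[0,0,-13],[0,0,0],0.35],[[0,0,0],[0,0,0],0.35],[[0,0,-6],[0,0,0],0.35],[[0,0,-6],[0,0,0],0.35],[[0,0,0],[0,0,0],0.35]])

```text
clock: 15.93
eef_pos: [0.3925, -0.2025, 0.0528]
tool_rot: [0.669, 0.743, -0.0, -0.0]
ft_force: [-0.2, 0.3, -0.6]
grip_width: 0.0383
grasp_force: 60.7
```

Emit:
drive_tool(increments=[[[0,0,-6],[0,0,0],0.35],[[0,0,-6],[0,0,0],0.35],[[0,0,-6],[0,0,0],0.35],[[0,0,0],[0,0,0],0.35]])

```text
clock: 16.27
eef_pos: [0.393, -0.2029, 0.0356]
tool_rot: [0.669, 0.743, 0.0, 0.0]
ft_force: [-1.1, -0.1, 3.0]
grip_width: 0.0388
grasp_force: 61.1
```

Emit:
drive_tool(increments=[[[0,0,0],[0,0,0],0.7],[[0,0,0],[0,0,0],0.7],[[0,0,0],[0,0,0],0.7],[[0,0,15],[0,0,0],0.7],[[0,0,40],[0,0,0],0.7],[[0,0,40],[0,0,0],0.7],[[0,0,40],[0,0,0],0.7],[[0,30,25],[0,0,0],0.9]])

```text
clock: 16.93
eef_pos: [0.395, -0.1761, 0.1993]
tool_rot: [0.671, 0.741, 0.0, 0.004]
ft_force: [1.8, 0.3, 0.4]
grip_width: 0.0702
grasp_force: 0.0
```

Emit:
drive_tool(increments=[[[0,40,0],[0,0,0],0.9],[[0,40,0],[0,0,0],0.9],[[0,40,0],[0,0,0],0.9],[[0,40,0],[0,0,0],0.9],[[-2,40,0],[0,0,0],0.9],[[-3,40,0],[0,0,0],0.9],[[-5,40,0],[0,0,0],0.9],[[-5,40,0],[0,0,0],0.9]])

```text
clock: 17.6
eef_pos: [0.3771, 0.1493, 0.1953]
tool_rot: [0.669, 0.743, 0.0, 0.0]
ft_force: [1.2, -0.4, 0.3]
grip_width: 0.0767
grasp_force: 0.0
```

Emit:
drive_tool(increments=[[[-5,40,0],[0,0,0],0.9],[[0,20,0],[0,0,0],0.9],[[0,0,0],[0,0,0],0.9]])

```text
clock: 17.85
eef_pos: [0.3726, 0.2112, 0.1952]
tool_rot: [0.667, 0.745, 0.001, -0.0]
ft_force: [0.3, -0.4, -0.1]
grip_width: 0.0769
grasp_force: 0.0
```

Run:
```python
from h import *
np.set_printoptions(precision=4,suppress=True)
w=camera('wrist');o=get_obs();print(o['clock'],o['eef_pos'],o['tool_rot'],o['grip_width'])
for r in silhouettes('stain_tin',w): print(r['bbox'],fit([(w,r['region'])],'stain_tin',[.373,.286],True))
p=camera('top')
for n,g in [('tote',[.394,-.214,1.677]),('stain_tin',[.373,.286]),('filler_jar',[.393,-.203]),('glue_bottle',[.386,-.154])]:
  for r in silhouettes(n,p): print(n,r['bbox'],fit([(p,r['region'])],n,g))
cv2.imwrite('pics/t5.png',cv2.resize(p['image'][190:270,280:400],(720,480),interpolation=2)[:,:,::-1])
```

```text
17.9 [0.3724 0.2091 0.195 ] [ 0.6676  0.7445 -0.0002  0.    ] 0.07711083030561726
[260.5, 81.4, 326.6, 143.5] (array([0.3734, 0.285 ]), np.float64(0.9798980747451869))
tote [298.2, 212.4, 378.1, 249.9] (array([ 0.3945, -0.2127,  1.6829]), np.float64(0.7533167495854063))
stain_tin [136.2, 223.8, 144.5, 244.1] (array([0.3788, 0.2468]), np.float64(0.27105666156202146))
filler_jar [327.1, 221.5, 342.3, 236.4] (array([ 0.3935, -0.2041]), np.float64(0.9204152249134948))
glue_bottle [124.3, 143.4, 141.6, 161.4] (array([ 0.386, -0.154]), np.float64(-0.0))
glue_bottle [125.9, 178.2, 149.7, 193.7] (array([ 0.386, -0.154]), np.float64(-0.0))
glue_bottle [303.6, 223.9, 322.8, 241.2] (array([ 0.3871, -0.1555]), np.float64(0.8108108108108109))
```

View pics/t5.png

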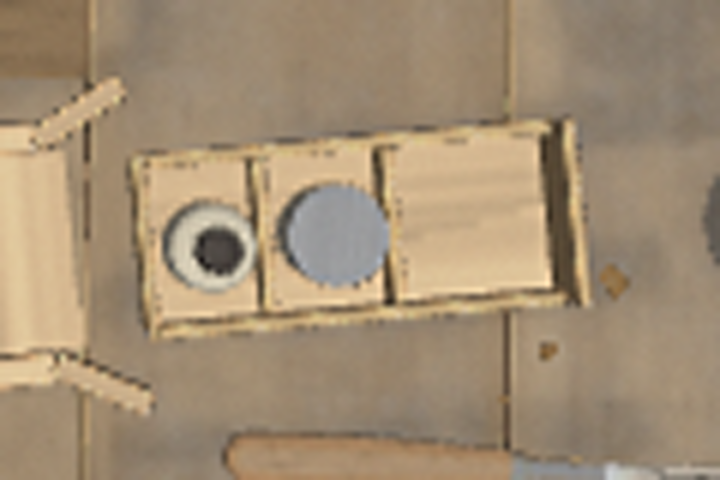

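The bottle at (210,245) and jar at (337,235) both sit in their pockets. Next, the stain tin.

Emit:
drive_tool(increments=[[[0.5,39,0],[0,0,0],0.9],[[0,37,0],[0,0,0],0.9],[[0,0,0],[0,0,0],0.9],[[0,0,-40],[0,0,0],0.9],[[0,0,-40],[0,0,0],0.9],[[0,0,-40],[0,0,0],0.9],[[0,0,-30],[0,0,0],0.9],[[0,0,-12],[0,0,0],0.9]])

```text
clock: 18.87
eef_pos: [0.3706, 0.28, 0.0292]
tool_rot: [0.67, 0.742, -0.004, -0.001]
ft_force: [0.1, 0.1, -0.1]
grip_width: 0.0766
grasp_force: 0.0
```

Emit:
drive_tool(increments=[[[0,0,0],[0,0,0],0.9],[[0,0,0],[0,0,0],0.55],[[0,0,0],[0,0,0],0.55],[[0,0,0],[0,0,0],0.55],[[0,0,0],[0,0,0],0.55]])

```text
clock: 19.28
eef_pos: [0.3746, 0.2841, 0.0349]
tool_rot: [0.669, 0.743, 0.002, 0.0]
ft_force: [0.6, -0.7, 1.8]
grip_width: 0.0543
grasp_force: 63.6
```

Emit:
drive_tool(increments=[[[0,0,10],[0,0,0],0.55],[[0,0,35],[0,0,0],0.55],[[0,0,40],[0,0,0],0.55],[[0,0,40],[0,0,0],0.55],[[0,0,10],[0,0,0],0.55]])

```text
clock: 19.7
eef_pos: [0.3763, 0.2857, 0.1756]
tool_rot: [0.669, 0.743, 0.006, 0.001]
ft_force: [1.0, 1.6, -1.2]
grip_width: 0.0543
grasp_force: 63.8
```

Emit:
drive_tool(increments=[[[0,-20,0],[0,0,0],0.55],[[2,-40,0],[0,0,0],0.55],[[2,-40,0],[0,0,0],0.55],[[2,-40,0],[0,0,0],0.55],[[2,-40,0],[0,0,0],0.55],[[2,-40,0],[0,0,0],0.55],[[2,-40,0],[0,0,0],0.55],[[2,-40,0],[0,0,0],0.55]])

```text
clock: 20.37
eef_pos: [0.3872, -0.0185, 0.1694]
tool_rot: [0.669, 0.743, 0.001, 0.001]
ft_force: [1.1, 0.3, -0.8]
grip_width: 0.0544
grasp_force: 63.8
```

Emit:
drive_tool(increments=[[[2,-40,0],[0,0,0],0.55],[[2,-40,0],[0,0,0],0.55],[[2,-40,0],[0,0,0],0.55],[[2,-40,0],[0,0,0],0.55],[[2,-40,0],[0,0,0],0.55],[[2,-40,0],[0,0,0],0.55],[[2,-8.5,0],[0,0,0],0.55],[[0,0,0],[0,0,0],0.55]])

```text
clock: 21.03
eef_pos: [0.4016, -0.2682, 0.1689]
tool_rot: [0.671, 0.741, 0.0, 0.001]
ft_force: [-0.1, 0.2, -1.2]
grip_width: 0.0547
grasp_force: 63.8
```

Emit:
drive_tool(increments=[[[0,0,-30],[0,0,0],0.55],[[0,0,-25],[0,0,0],0.55],[[0,0,0],[0,0,0],0.55],[[0,0,0],[0,0,0],0.55]])

```text
clock: 21.37
eef_pos: [0.4001, -0.2633, 0.1128]
tool_rot: [0.669, 0.743, -0.0, -0.002]
ft_force: [-0.5, 0.1, -2.4]
grip_width: 0.0541
grasp_force: 64.0
```

Run:
```python
from h import *
np.set_printoptions(precision=4,suppress=True)
o=get_obs();print(o['clock'],o['eef_pos'],o['tool_rot'],o['ft_force'])
print(fitheld('stain_tin',[.399,-.2635,.08],['wrist','scene']),fitheld('stain_tin',[.399,-.2635,.08],['wrist']),fitheld('stain_tin',[.399,-.2635,.08],['scene']))
s=camera('scene');w=camera('wrist')
a=np.hstack([cv2.resize(w['image'][100:420,80:480],(400,320)),cv2.resize(s['image'][155:235,300:400],(400,320))]);cv2.imwrite('pics/w6.png',a[:,:,::-1])
```

```text
21.3667 [ 0.4001 -0.2633  0.1128] [ 0.6687  0.7435 -0.0001 -0.0019] [-0.4953  0.145  -2.3841]
(array([ 0.4002, -0.2611,  0.0783]), [('wrist', np.float64(0.96)), ('scene', np.float64(0.85))]) (array([ 0.4023, -0.2654,  0.0775]), [('wrist', np.float64(0.98))]) (array([ 0.4234, -0.3028,  0.0595]), [('scene', np.float64(0.94))])
```

View pics/w6.png

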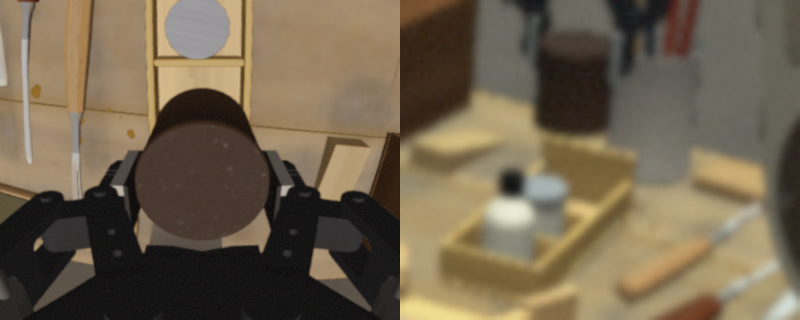

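The tin hangs level at (203,165), over the heel pocket. Lowering it.

Emit:
drive_tool(increments=[[[-1,0,-20],[0,0,0],0.55],[[0,0,-15],[0,0,0],0.55],[[0,0,0],[0,0,0],0.55],[[0,0,-6],[0,0,0],0.55],[[0,0,-6],[0,0,0],0.55],[[0,0,-6],[0,0,0],0.55],[[0,0,0],[0,0,0],0.55]])

```text
clock: 22.45
eef_pos: [0.3998, -0.2649, 0.0595]
tool_rot: [0.669, 0.743, -0.0, -0.001]
ft_force: [-0.2, 0.2, -0.9]
grip_width: 0.0544
grasp_force: 63.9
```

Emit:
drive_tool(increments=[[[0,0,-6],[0,0,0],0.55],[[0,0,-6],[0,0,0],0.55],[[0,0,-6],[0,0,0],0.55],[[0,0,-3],[0,0,0],0.55],[[0,0,0],[0,0,0],0.55]])

```text
clock: 22.87
eef_pos: [0.4, -0.2651, 0.0399]
tool_rot: [0.669, 0.743, -0.0, -0.0]
ft_force: [-3.3, 1.3, 6.5]
grip_width: 0.0541
grasp_force: 64.5
```

Emit:
drive_tool(increments=[[[0,0,0],[0,0,0],0.85],[[0,0,0],[0,0,0],0.85],[[0,0,0],[0,0,0],0.85],[[0,0,20],[0,0,0],0.85],[[0,0,40],[0,0,0],0.85],[[0,0,40],[0,0,0],0.85],[[0,0,40],[0,0,0],0.85],[[0,0,40],[0,0,0],0.45]])

```text
clock: 23.53
eef_pos: [0.3999, -0.2649, 0.221]
tool_rot: [0.669, 0.743, -0.0, -0.0]
ft_force: [1.0, -1.3, -0.2]
grip_width: 0.0622
grasp_force: 0.0
```

Emit:
drive_tool(increments=[[[0,0,0],[0,0,0],0.45],[[0,0,0],[0,0,0],0.45]])

```text
clock: 23.7
eef_pos: [0.402, -0.2663, 0.2221]
tool_rot: [0.669, 0.743, 0.001, 0.003]
ft_force: [-0.5, 0.2, -0.5]
grip_width: 0.0389
grasp_force: 0.0
```

Run:
```python
from h import *
np.set_printoptions(precision=4,suppress=True)
o=get_obs();print(o['clock'],o['eef_pos'],o['tool_rot'],o['grip_width'])
w=camera('wrist');p=camera('top');s=camera('scene')
for n,g in [('tote',[.394,-.214,1.677]),('stain_tin',[.399,-.2635]),('brush_tin',[.4,-.396])]:
  for c in (w,s,p):
    for r in silhouettes(n,c):
      v,q=fit([(c,r['region'])],n,g,c is w)
      if q>.4: print(n,v,q)
cv2.imwrite('pics/w7.png',np.hstack([cv2.resize(w['image'][120:420,80:480],(400,300)),cv2.resize(s['image'][120:240,290:450],(400,300))])[:,:,::-1])
```

```text
23.7 [ 0.402  -0.2663  0.2221] [0.6693 0.743  0.0005 0.0035] 0.038912397108350975
tote [ 0.3938 -0.2136  1.6764] 0.5412096774193549
tote [ 0.3918 -0.2052  1.6811] 0.5025380710659898
tote [ 0.3959 -0.2131  1.6791] 0.5715467328370554
stain_tin [ 0.3997 -0.2651] 0.976797385620915
stain_tin [ 0.4068 -0.276 ] 0.524904214559387
stain_tin [ 0.4017 -0.2645] 0.9258620689655173
brush_tin [ 0.3999 -0.3987] 0.6586987778576564
brush_tin [ 0.3995 -0.3952] 0.7762711864406779
```

View pics/w7.png

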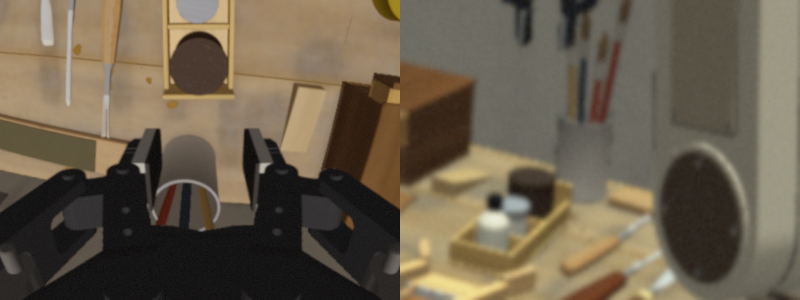

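All three items stand in their pockets, with the tin at (198,62) in the left half. The brushes lean away from the tote. Next I'll lower the two half-open fingers behind the heel board.

Emit:
drive_tool(increments=[[[2.4,-26,0],[0,0,0],0.45],[[2.4,-25.5,0],[0,0,0],0.45],[[0,0,0],[0,0,0],0.45],[[0,0,-25],[0,0,0],0.45],[[0,0,-25],[0,0,0],0.45],[[0,0,-25],[0,0,0],0.45],[[0,0,0],[0,0,0],0.45]])

```text
clock: 24.88
eef_pos: [0.402, -0.3142, 0.1395]
tool_rot: [0.669, 0.743, -0.0, -0.005]
ft_force: [-1.4, 0.5, -0.7]
grip_width: 0.0383
grasp_force: 0.0
```

Emit:
drive_tool(increments=[[[0,0,-20],[0,0,0],0.45],[[0,0,-20],[0,0,0],0.45],[[0,0,-20],[0,0,0],0.45],[[0,0,0],[0,0,0],0.45]])

```text
clock: 25.22
eef_pos: [0.4033, -0.315, 0.0819]
tool_rot: [0.669, 0.743, -0.0, -0.003]
ft_force: [-0.8, 0.4, -0.2]
grip_width: 0.0385
grasp_force: 0.0
```

Emit:
drive_tool(increments=[[[0,0,-10],[0,0,0],0.45],[[0,0,-10],[0,0,0],0.45],[[0,0,-10],[0,0,0],0.45],[[0,0,-10],[0,0,0],0.45],[[0,0,-6],[0,0,0],0.45],[[0,0,0],[0,0,0],0.45]])

```text
clock: 25.72
eef_pos: [0.4041, -0.3159, 0.0367]
tool_rot: [0.669, 0.743, -0.0, -0.001]
ft_force: [-0.2, 0.0, 0.1]
grip_width: 0.0384
grasp_force: 0.0
```

Emit:
drive_tool(increments=[[[-0.4,4,0],[0,0,0],0.45],[[-0.6,6,0],[0,0,0],0.45],[[-0.6,6,0],[0,0,0],0.45],[[-0.6,6,0],[0,0,0],0.45],[[-0.6,6,0],[0,0,0],0.45],[[-0.6,6,0],[0,0,0],0.45],[[-0.6,6,0],[0,0,0],0.45],[[-0.6,6,0],[0,0,0],0.45]])

```text
clock: 26.38
eef_pos: [0.4009, -0.271, 0.0388]
tool_rot: [0.669, 0.743, -0.0, 0.001]
ft_force: [1.3, -5.7, -0.7]
grip_width: 0.0386
grasp_force: 2.6
```

Emit:
drive_tool(increments=[[[-0.6,6,0],[0,0,0],0.45],[[-0.6,6,0],[0,0,0],0.45],[[-0.6,6,0],[0,0,0],0.45],[[-0.7,6,0],[0,0,0],0.45],[[-0.7,6,0],[0,0,0],0.45],[[-0.7,6,0],[0,0,0],0.45]])

```text
clock: 26.88
eef_pos: [0.3968, -0.2347, 0.0387]
tool_rot: [0.669, 0.743, -0.0, 0.001]
ft_force: [0.3, -4.9, -1.7]
grip_width: 0.0383
grasp_force: 2.5
```

Run:
```python
from h import *
np.set_printoptions(precision=4,suppress=True)
o=get_obs();print(o['clock'],o['eef_pos'],o['ft_force'])
w=camera('wrist');p=camera('top');s=camera('scene')
for n,g in [('tote',[.385,-.13,1.677])]:
  for c in (s,p):
    for r in silhouettes(n,c):
      v,q=fit([(c,r['region'])],n,g,c is w)
      if q>.3: print(n,v,q)
cv2.imwrite('pics/w8.png',np.hstack([cv2.resize(w['image'][60:360,80:480],(400,300)),cv2.resize(s['image'][160:280,240:400],(400,300))])[:,:,::-1])
```

```text
26.8833 [ 0.3968 -0.2347  0.0387] [ 0.3117 -4.9238 -1.7217]
tote [ 0.3913 -0.1493  1.6138] 0.4803921568627451
tote [ 0.3861 -0.1324  1.6685] 0.5737432488574989
```

View pics/w8.png

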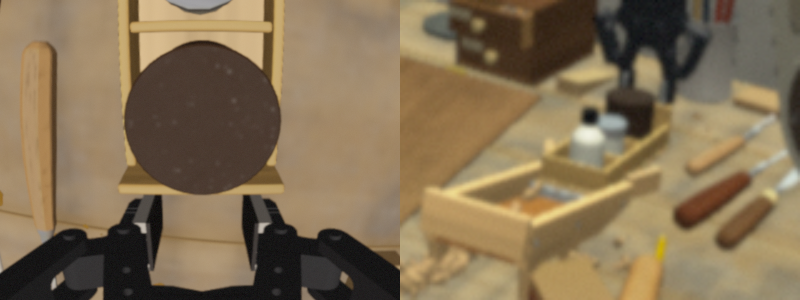

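The tote is sliding squarely into the guides with all three items upright: tin at (203,115) in the left half, bottle and jar visible in the right half. Push force is about 5 N. Continuing.

Emit:
drive_tool(increments=[[[-0.6,6,0],[0,0,0],0.45],[[-0.6,6,0],[0,0,0],0.45],[[-0.6,6,0],[0,0,0],0.45],[[-0.7,6,0],[0,0,0],0.45],[[-0.6,6,0],[0,0,0],0.45],[[-0.6,6,0],[0,0,0],0.45],[[-0.6,6,0],[0,0,0],0.45],[[-0.7,6,0],[0,0,0],0.45]])

```text
clock: 27.8
eef_pos: [0.3914, -0.186, 0.0383]
tool_rot: [0.669, 0.743, -0.0, 0.0]
ft_force: [0.9, -3.8, -1.8]
grip_width: 0.0384
grasp_force: 2.0
```

Emit:
drive_tool(increments=[[[-0.6,6,0],[0,0,0],0.45],[[-0.6,6,0],[0,0,0],0.45],[[-0.6,6,0],[0,0,0],0.45],[[-0.7,6,0],[0,0,0],0.45],[[-0.6,6,0],[0,0,0],0.45],[[-0.6,6,0],[0,0,0],0.45]])

```text
clock: 28.3
eef_pos: [0.3883, -0.1508, 0.0387]
tool_rot: [0.669, 0.743, -0.0, 0.001]
ft_force: [0.6, -6.5, 0.6]
grip_width: 0.0387
grasp_force: 3.3
```

```bash
cat > chk.py <<'E'
from h import *
np.set_printoptions(precision=4,suppress=True)
o=get_obs();print(o['clock'],o['eef_pos'],o['ft_force'])
w=camera('wrist');p=camera('top');s=camera('scene')
for n in ['tote','stain_tin','filler_jar','glue_bottle']:
  for nm,c in (('w',w),('s',s),('p',p)):
    for r in silhouettes(n,c):
      print(n,nm,round(r['conf'],2),[int(x) for x in r['bbox']])
E
python3 chk.py
```

```text
28.3 [ 0.3883 -0.1508  0.0387] [ 0.6245 -6.4753  0.5794]
tote w 0.84 [191, 0, 371, 255]
tote s 0.74 [355, 206, 387, 230]
tote p 0.7 [232, 218, 304, 252]
stain_tin w 0.83 [201, 95, 362, 256]
stain_tin s 0.75 [307, 205, 331, 226]
stain_tin s 0.66 [307, 212, 317, 230]
stain_tin p 0.91 [281, 220, 301, 243]
filler_jar w 0.71 [218, 0, 340, 73]
filler_jar s 0.71 [303, 212, 316, 226]
filler_jar p 0.54 [260, 229, 275, 244]
glue_bottle s 0.87 [172, 252, 191, 288]
glue_bottle s 0.73 [142, 242, 164, 277]
glue_bottle p 0.68 [125, 143, 144, 160]
glue_bottle p 0.58 [127, 178, 148, 194]
glue_bottle p 0.46 [236, 232, 255, 246]
glue_bottle p 0.24 [398, 211, 440, 242]
```

Emit:
drive_tool(increments=[[[-0.5,5,0.5],[0,0,0],0.45],[[-0.5,5,0.5],[0,0,0],0.45],[[-0.5,5,0.5],[0,0,0],0.45],[[-0.6,5,0.5],[0,0,0],0.45],[[-0.5,5,0.5],[0,0,0],0.45],[[-0.5,5,0.5],[0,0,0],0.45],[[-0.5,5,0.5],[0,0,0],0.45],[[-0.6,5,0.5],[0,0,0],0.45]])

```text
clock: 29.72
eef_pos: [0.3869, -0.1152, 0.0445]
tool_rot: [0.67, 0.742, -0.002, 0.006]
ft_force: [0.1, -14.0, 10.2]
grip_width: 0.0386
grasp_force: 7.5
```

Emit:
drive_tool(increments=[[[-0.5,5,0.5],[0,0,0],0.45],[[-0.5,5,0.5],[0,0,0],0.45],[[-0.5,5,0.5],[0,0,0],0.45],[[-0.6,5,0.5],[0,0,0],0.45]])

```text
clock: 30.05
eef_pos: [0.3865, -0.0968, 0.0476]
tool_rot: [0.67, 0.742, -0.003, 0.009]
ft_force: [1.1, -18.4, 14.2]
grip_width: 0.0383
grasp_force: 9.5
```

```bash
python3 chk.py
```

```text
30.05 [ 0.3865 -0.0968  0.0476] [  1.0653 -18.3716  14.2454]
tote w 0.55 [189, 0, 372, 254]
tote s 0.67 [266, 215, 329, 244]
tote s 0.47 [351, 165, 376, 200]
tote p 0.7 [211, 218, 267, 255]
tote p 0.59 [237, 228, 250, 242]
stain_tin w 0.74 [202, 93, 363, 260]
stain_tin s 0.82 [296, 207, 318, 231]
filler_jar w 0.6 [220, 0, 341, 72]
filler_jar s 0.53 [291, 220, 305, 235]
filler_jar p 0.66 [238, 229, 252, 243]
glue_bottle w 0.43 [190, 0, 371, 258]
glue_bottle s 0.62 [142, 240, 161, 275]
glue_bottle s 0.57 [280, 214, 296, 237]
glue_bottle s 0.57 [175, 252, 192, 290]
glue_bottle p 0.6 [126, 179, 148, 195]
glue_bottle p 0.5 [121, 143, 145, 162]
glue_bottle p 0.47 [213, 231, 234, 246]
```

Emit:
drive_tool(increments=[[[-0.5,4,1.5],[0,0,0],0.45],[[-0.4,4,1.5],[0,0,0],0.45],[[-0.4,4,1.2],[0,0,0],0.45],[[-0.4,4,1],[0,0,0],0.45]])

```text
clock: 31.13
eef_pos: [0.3819, -0.0772, 0.0508]
tool_rot: [0.67, 0.742, -0.001, 0.004]
ft_force: [1.7, -7.6, 2.6]
grip_width: 0.0381
grasp_force: 4.2
```

```bash
python3 chk.py | grep -v glue
```

```text
31.1333 [ 0.3819 -0.0772  0.0508] [ 1.7177 -7.593   2.5589]
tote w 0.63 [193, 0, 376, 252]
tote s 0.96 [262, 218, 325, 242]
tote p 0.7 [200, 218, 251, 256]
stain_tin w 0.71 [205, 92, 367, 259]
stain_tin s 0.72 [293, 210, 321, 234]
stain_tin s 0.62 [262, 217, 324, 245]
filler_jar w 0.91 [222, 0, 344, 72]
filler_jar s 0.59 [291, 218, 301, 234]
filler_jar p 0.74 [230, 230, 244, 248]
```

Emit:
drive_tool(increments=[[[-0.4,4,0.5],[0,0,0],0.45],[[-0.4,4,0.5],[0,0,0],0.45],[[-0.4,4,0],[0,0,0],0.45]])

```text
clock: 32.13
eef_pos: [0.3815, -0.0671, 0.0524]
tool_rot: [0.67, 0.742, -0.002, 0.006]
ft_force: [0.3, -16.4, 10.7]
grip_width: 0.0384
grasp_force: 8.7
```

Emit:
drive_tool(increments=[[[-0.3,3,0],[0,0,0],0.45],[[-0.3,3,0],[0,0,0],0.45]])

```text
clock: 32.3
eef_pos: [0.3819, -0.0627, 0.0532]
tool_rot: [0.67, 0.742, -0.003, 0.008]
ft_force: [0.2, -21.4, 15.7]
grip_width: 0.0382
grasp_force: 10.7
```

```bash
python3 chk.py | grep -v glue
```

```text
32.3 [ 0.3819 -0.0627  0.0532] [  0.1768 -21.4457  15.7174]
tote w 0.74 [190, 0, 373, 254]
tote s 0.93 [263, 220, 320, 243]
tote p 0.73 [193, 219, 239, 256]
stain_tin w 0.88 [203, 89, 367, 261]
stain_tin w 0.29 [188, 2, 378, 257]
filler_jar w 0.79 [219, 0, 344, 74]
filler_jar s 0.43 [287, 219, 297, 234]
filler_jar s 0.3 [248, 227, 343, 280]
filler_jar p 0.63 [222, 230, 236, 246]
```

Emit:
drive_tool(increments=[[[-0.2,2,1],[0,0,0],0.45],[[-0.2,2,1],[0,0,0],0.45],[[-0.2,2,0.5],[0,0,0],0.45]])

```text
clock: 33.3
eef_pos: [0.3795, -0.0528, 0.0543]
tool_rot: [0.67, 0.742, -0.0, 0.003]
ft_force: [-0.0, -3.1, -2.8]
grip_width: 0.0385
grasp_force: 1.4
```

Emit:
drive_tool(increments=[[[-0.2,2,0],[0,0,0],0.45],[[-0.2,2,0],[0,0,0],0.45]])

```text
clock: 33.47
eef_pos: [0.3784, -0.0496, 0.0539]
tool_rot: [0.67, 0.742, -0.002, 0.004]
ft_force: [0.4, -13.0, 6.1]
grip_width: 0.0385
grasp_force: 6.5
```

Emit:
drive_tool(increments=[[[0.6,-6,0],[0,0,0],0.45],[[1.2,-12,0],[0,0,0],0.45],[[1.2,-12,20],[0,0,0],0.45],[[0,0,40],[0,0,0],0.45],[[0,0,40],[0,0,0],0.45],[[3,-40,20],[0,0,0],0.45],[[3,-40,0],[0,0,0],0.45],[[0,0,0],[0,0,0],0.45]])

```text
clock: 34.13
eef_pos: [0.3878, -0.1588, 0.1734]
tool_rot: [0.671, 0.741, 0.0, 0.003]
ft_force: [0.4, -0.5, -0.4]
grip_width: 0.0388
grasp_force: 0.0
```

```bash
cat > seat.py <<'E'
from h import *
from scipy.optimize import minimize
np.set_printoptions(precision=4,suppress=True)
print(get_obs()['clock'],get_obs()['eef_pos'])
yaw=1.675;lip=np.array([.3763,-.0387,.017])
def rend(p,f,d,h,lat,pit,parts,off=(0,0)):
    m=np.zeros((420,560),np.uint8);c,s=np.cos(yaw),np.sin(yaw);cp,sp=np.cos(pit),np.sin(pit)
    for P in parts:
        q=[]
        for a,b,z in P:
            a=a+off[0]+.087;z=z+off[1];X=d+a*cp-z*sp;Z=h+a*sp+z*cp;Y=lat+b
            q.append(proj(p,(lip[0]+c*X-s*Y,lip[1]+s*X+c*Y,lip[2]+Z),f))
        cv2.fillConvexPoly(m,cv2.convexHull((np.array(q)*16).astype(np.int32)),1,shift=4)
    return m>0
pit=np.radians(15)
objs={'tote':[(0,0)],'stain_tin':[(-.05,.005)],'filler_jar':[(.0105,.005)],'glue_bottle':[(.0605,.005)]}
allp=lambda *v:np.any([rend(*v,M[n],objs[n][0]) for n in objs],axis=0)
for nm in ('wrist','top','scene'):
    p=camera(nm);f=nm=='wrist'
    for n in objs:
        for r in silhouettes(n,p):
            R=r['region']
            def cost(v,h):
                m=rend(p,f,v[0],h,v[1],pit,M[n],objs[n][0])
                if n=='tote':
                    o=np.any([rend(p,f,v[0],h,v[1],pit,M[k],objs[k][0]) for k in objs if k!='tote'],axis=0); m=m&~o; R2=R&~o
                else: R2=R
                return -(m&R2).sum()/max(1,(m|R2).sum())
            for hn,h in (('seated',-.0095),('on lip',0.)):
                b=minimize(cost,[.006,0],args=(h,),method='Nelder-Mead',options=dict(initial_simplex=[[.006,0],[.02,0],[.006,.01]],xatol=1e-4,fatol=1e-4))
                if -b.fun>.3: print(nm,n,round(r['conf'],2),hn,'d,lat mm',b.x*1e3,round(-b.fun,3))
    if nm!='wrist': save(p,nm+'_end.png')
E
python3 seat.py
```

```text
34.1333 [ 0.3878 -0.1588  0.1734]
wrist tote 0.69 seated d,lat mm [11.7629 -2.9086] 0.894
wrist tote 0.69 on lip d,lat mm [10.8528 -2.8952] 0.862
wrist tote 0.26 seated d,lat mm [-88.7462  10.5716] 0.373
wrist tote 0.26 on lip d,lat mm [-72.8967   9.8111] 0.386
wrist stain_tin 0.98 seated d,lat mm [11.2553 -3.4473] 0.988
wrist stain_tin 0.98 on lip d,lat mm [ 9.4433 -3.2448] 0.962
top tote 0.73 seated d,lat mm [11.6034 -3.8596] 0.929
top tote 0.73 on lip d,lat mm [10.562  -4.6506] 0.914
top stain_tin 0.97 seated d,lat mm [10.4022 -3.9961] 0.897
top stain_tin 0.97 on lip d,lat mm [10.7283 -3.7408] 0.875
top filler_jar 0.61 seated d,lat mm [13.9614 -3.3549] 0.794
top filler_jar 0.61 on lip d,lat mm [11.2475 -3.3   ] 0.766
top glue_bottle 0.52 seated d,lat mm [ 9.9443 -3.7793] 0.785
top glue_bottle 0.52 on lip d,lat mm [ 8.1501 -4.5941] 0.791
scene tote 0.53 seated d,lat mm [-25.0316 -19.3437] 0.475
scene tote 0.53 on lip d,lat mm [-10.4364 -11.5823] 0.461
scene stain_tin 0.8 seated d,lat mm [-28.5324 -22.3273] 0.53
scene stain_tin 0.8 on lip d,lat mm [-11.6911 -11.3985] 0.508
scene filler_jar 0.55 seated d,lat mm [-21.8069 -15.2972] 0.422
scene filler_jar 0.55 on lip d,lat mm [ 4.2316 -1.3969] 0.399
scene glue_bottle 0.53 seated d,lat mm [-1.6152 -6.8555] 0.591
scene glue_bottle 0.53 on lip d,lat mm [ 9.0625 -1.875 ] 0.58
```

```bash
sed -n '1,18p' seat.py > seat2.py
cat >> seat2.py <<'E'
P=[(camera(n),n=='wrist') for n in ('wrist','top')]
for n in ('stain_tin','tote'):
    R=[silhouettes(n,p)[0]['region'] for p,f in P]
    def cost(v):
        t=0
        for (p,f),r in zip(P,R):
            m=rend(p,f,v[0],v[2],v[1],np.radians(v[3]*1e3),M[n],objs[n][0])
            if n=='tote':
                o=np.any([rend(p,f,v[0],v[2],v[1],np.radians(v[3]*1e3),M[k],objs[k][0]) for k in objs if k!=n],axis=0);m=m&~o;r=r&~o
            t-=(m&r).sum()/(m|r).sum()
        return t/2
    x0=np.array([.009,-.003,-.005,.013])
    b=minimize(cost,x0,method='Nelder-Mead',options=dict(initial_simplex=np.vstack([x0,x0+np.diag([.006,.004,.008,.004])]),xatol=1e-5,fatol=1e-5))
    print(n,b.x*1e3,b.fun)
E
python3 seat2.py
```

```text
File "seat2.py", line 19
    P=[(camera(n),n=='wrist') for n in ('wrist','top')]
    ^
IndentationError: expected an indented block after 'for' statement on line 18
```

```bash
sed -i 18d seat2.py; python3 seat2.py
```

```text
34.8833 [ 0.3859 -0.1536  0.1716]
stain_tin [  9.0876  -3.7847 -14.0288  12.425 ] -0.9796626425904138
tote [10.2677 -3.3175 -6.7105 13.8676] -0.904734265918902
```

```bash
python3 -c "
from h import *
print(job_done())"
```

```text
the job is handed in; nothing more can be done
None
```

The tote is packed in order (glue, filler, tin), was slid up the ramp, and measures as seated behind the lip (heel about 10 mm past and 7–14 mm below, at the far end of its play). All three items fit their pockets in the last images, and the job was handed in at about 35 s, with no verdict returned.

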